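# Pull down the charger locker's sash with the pull hook

### The job

Dust is about to fly, so close the charger locker: take the pull hook from its rest, put its hook through the eye on the raised sash and draw the sash down until it squashes the seal and snaps into its catch, fully home. Never load the locker with more than about 25 N (2.5 kg), never touch the locker with the robot itself, and leave the other things on the bench where they are. Then unhook, and lay the pull hook back in its rest the way it lay.

Things in the scene. Friction and masses are not known exactly. Their poses are not given: they have to be found in the camera images.
- locker: Grey bench locker for battery chargers, fixed, 240 deep x 300 wide x 430 mm high; origin: centre of its underside, x into the locker (front faces -x), y across, z up. Front upright up to the sill (190 mm high, 110 mm before the origin); above it the front leans back 30 deg from vertical; the sash, 250 mm wide, slides in that slope between two guides. Wire back, open below the raised sash.
- sash (a joint): Sash's way down its slope, m: 0 raised, about 0.120 home, hard stop 0.121. Balanced: slides with 1 to 5 N, stays where left. From 0.112 on two sprung rollers in the guides and then the rubber seal on the sill resist with up to 16 N; past 0.1195 the rollers snap behind the sash's strikes and hold it at 0.1195 to 0.120. Let go sooner, it springs back below 0.117. Its weight varies by a third.
- eye (a point): Centre of the steel eye ring on the middle of the sash's bottom rail: 7 mm bar, 26 mm inside, 40 mm outside; hole along the point's y (across the locker). Site z: up the slope; -x: square out from the sash, towards robot. Ring centre 29 mm out from the rail's face, 20 mm up from the sash's lower edge; starts 315 to 330 mm above the bench, ends about 225 mm. Nothing else stands out from the sash.
- pole: The pull hook, loose, straight, 263 mm long, 0.14 to 0.22 kg: wooden handle 24 x 24 mm (x = -75 to +55 mm), then a steel rod 9 mm thick, and at its +x end a hook in the x-y plane, open towards the handle. Origin on the axis inside the handle, a good grip across y; x along the tool to the hook, z square to the hook's plane (the upper side as it lies).
- hook (a point): Middle of the hook's crossbar (8 mm thick), 184 mm ahead of and 15 mm to +y of the pole's origin; axes as the pole's. The crossbar runs from the rod along the pole's +y; at its end a lip turns back 8 mm towards the handle (outermost 34 mm from the axis). Seen along y the hook's end is 16 mm (x: 12 mm back, 4 mm ahead of this point) by 8 mm (z). The pulled bar lies on the crossbar's handle side.
- rest: Fixed rest: wooden strip 260 x 70 x 10 mm with two black notched saddles; origin on the bench under the pole's origin, x towards the hook's end, z up. The pole lies in it rising 20 deg towards the hook. Rear saddle takes the handle's end (notch 32 mm wide, with an end plate 8 mm behind the handle), front saddle the rod 105 mm ahead of the pole's origin (notch 24 mm). Cheeks 12 mm above the axis.
- rest_axis (a point): Where the pole's origin belongs in the rest, 62 mm above the bench; axes as those of the pole lying there: x along it, rising 20 deg towards the hook, y across.
- battery: Bystander: cordless tool battery, 115 x 74 x 58 mm, loose; origin at the centre of its underside.
- spanner: Bystander: steel spanner 190 mm long, lying loose; origin at its middle.
- screwdriver: Bystander: screwdriver 210 mm long, 26 mm thick, lying loose in front of the locker; origin at its middle, on the bench.
- reel: Bystander: wire reel, 110 mm across, 45 mm high, lying loose; origin at the centre of its underside.
- pliers: Bystander: pliers, 160 mm long, lying loose; origin near the pivot.
- spray_can: Bystander: upright can, 53 mm across, 155 mm high; origin at the centre of its underside.
- vee_block: Bystander: steel V-block 70 x 45 x 36 mm, loose; origin at the centre of its underside.

How it is judged:
By the outcome, as a careful person would: the job done as asked, in the order asked, and still so for the second after the job is handed in, with the robot touching nothing.
It also fails if it takes over 67 s, if anything falls off the work surface, if the arm or the gripper's body presses on something with over 40 N, if the wrist force passes 120 N, or if a joint passes its speed limit or range.

### The arm

A 6-joint arm with a two-finger parallel gripper is mounted at the origin on the work surface. World frame = base frame: x ahead of the robot, y to its left, z up, the work surface at z = 0. Lengths are in m, angles in rad, forces in N, time in s.
With the tool pointing down it reaches from about 0.35 to 0.925 m from the base axis. Payload 6.4 kg.
Tool frame: the origin (TCP) lies at the very end of the fingers, on their centre line; the grasp point (between the pads) lies 19 mm behind it; z points along the fingers, y is the line along which they close (so a half turn about z gives the same grasp; the last joint's range is limited). The gripper opens to 94 mm and grips with 3 to 60 N. Pads are 16 mm wide; open, the fingers measure 119 mm over their backs; the gripper's body (75 mm by 177 mm) begins 78 mm behind the grasp point.
Start: joints at [-1.42, 0.245, 1.558, -0, 1.339, -0.174], TCP at [0.207, -0.616, 0.205] pointing down, gripper open.
Joint ranges: [-3.13, 3.13], [-1.02, 2.26], [0.13, 2.54], [-0.95, 4.09], [0.21, 2.88], [-2.74, 2.74]. Speed limits (rad/s): [2.57, 2.57, 3.14, 3.14, 3.14, 3.14].

### API

Orientations are given as a unit quaternion [w, x, y, z].
In Python, from cell import robot gives the robot as it stands.
- The arm moves only by the tool drive_tool, never from a script. Its argument "moves" is a list of rows, each an object with "hand": the finger opening in mm, from 0 to 94; "dp": the shift along the world's x, y, z in mm, a list of three; "turn": the turn, a rotation vector about the world's x, y, z in degrees, a list of three. In form: [{"hand": hand, "dp": [x, y, z], "turn": [ax, ay, az]}, ...]. A call has 1 to 8 rows; each row is the pose to reach, as a shift and turn from the pose commanded when the call began; what a row does not reach only later rows make up. A row lasts 1/10 s, in which the tool goes at most 50 mm and 8.59 degrees, less where a joint would pass 70% of its speed; a pose out of reach is approached as far as the arm can. A call with a gripper value outside its range is refused whole. The fingers move at their own pace and stop on an object; "squeeze" is the grip in N (left out, the last holds). Time passes only in rows, so rows that repeat a pose let the fingers close. It gives the time, the measured TCP pose, the force, the opening and the grip force at its end, in the units of the state.
- robot.sense(): the state, without advancing time (a new reading comes with each control period).
- robot.camera(name): name is "scene" or "top" or "wrist"; returns the picture (420x560x3 uint8, red, green, blue); there is no depth.
- robot.camera_info(name): a dict with "intrinsics" (3x3 intrinsics, pixels), "k1" (the pictures are not rectified: a ray, as slopes to the right and down, at radius r is drawn at 1 + k1 r^2 times it, then the intrinsics apply), "R" (3x3) and "t" (3): a world point X has camera coordinates R X + t. Camera axes: x right, y down, z forward; pixel columns grow to the right and rows downward; lengths in m; the calibration is good to about 2 mm. A picture is of the moment at which its call begins: read the wrist's pose just before it. camera_info takes no time and is no camera call; for the wrist camera it gives the pose at the moment of the call.
- robot.finish_job(): hands the job in; it is judged then, once.
Trained networks look in the newest picture that a camera, given by its name, has taken for a name from the list of things; names that differ only in an ending like _2 or _b are one class to them, and where a whole thing is asked for, a point or a joint stands for the part that bears it (a point fixed in the world has none). Each returns a list of dicts, best first, with "score" (0 to 1); they miss things now and then, are a little off and sometimes report something else, mostly with a low value. They report only what shows in the picture. A call takes as long as a camera call.
- robot.search_frame(camera, target): "at" ([x, y, z] in m, in world coordinates, good to about 4 mm: the middle of the surface that is visible of it).
- robot.silhouettes(camera, target): "region" (420x560 bool, what is visible of it).
- robot.place_of(camera, target): "at" ([x, y, z] in m, in world coordinates, good to about 4 mm: a listed point, or the origin of a listed thing).
The state is a dict: "clock": time; "qpos": joint angles; "joint_velocities": joint speeds; "tau": joint torques, N m; "eef_pos": TCP position; "tcp_rot": TCP orientation; "wrist_force": force on the tool from outside, world axes, zero at the start; "moment": the same for the moment, N m; "opening": opening from 0.0 (shut) to 1.0 (fully open); "gripper_force": force on a finger pad.
Only numpy, scipy, OpenCV 4.12 (cv2) and the standard library are available. Lean on these libraries where they do the work, as an engineer would, in place of code of your own. Each camera call takes 0.05 s, during which the arm holds its last target. There are 200 camera calls.

## Working session

There is one attempt and no reset: what is moved stays moved. The work goes in short steps, Python scripts to look and compute and a tool call to move; the robot and the scene stay as the last step left them, time stands still between calls to the robot, and variables do not carry over. Pictures are saved under pics/ and viewed, at most 10 in all, crops included, and the job is handed in when it is done.

Besides the shell and the picture viewer there is one more tool, called after "Call:" as a command line: name --argument value ..., lists and objects as JSON in quotes. drive_tool: Moves the arm, as the interface text tells. Its arguments: {"type":"object","properties":{"moves":{"type":"array","items":{"type":"object","properties":{"hand":{"type":"number"},"dp":{"type":"array","items":{"type":"number"}},"turn":{"type":"array","items":{"type":"number"}}}}},"squeeze":{"type":"number"}},"required":["moves"]}

```bash
mkdir -p pics; ls; python3 - <<'E'
from cell import robot
import cv2,numpy as np
s=robot.sense();print({k:np.round(v,3).tolist() for k,v in s.items()})
ims=[]
for c in["scene","top"]:
    im=robot.camera(c);cv2.imwrite(f"pics/{c}0.png",im[:,:,::-1])
    for n in["pole","hook","eye","locker","sash","rest","rest_axis","battery","spanner","screwdriver","reel","pliers","spray_can","vee_block"]:
        try:
            r=robot.place_of(c,n)
            print(c,n,[(np.round(d["at"],3).tolist(),round(d["score"],2)) for d in r[:2]])
        except Exception as e: print(c,n,e)
print(robot.sense()["clock"])
E
```

```text
pics
{'clock': 0.0, 'qpos': [-1.42, 0.246, 1.559, 0.0, 1.339, -0.174], 'joint_velocities': [0.0, 0.001, 0.001, -0.001, -0.002, -0.0], 'tau': [-0.001, -41.583, -31.46, 0.068, 0.033, -0.0], 'eef_pos': [0.207, -0.615, 0.204], 'tcp_rot': [-0.001, 0.987, 0.162, 0.0], 'wrist_force': [0.772, 0.221, -0.158], 'moment': [-0.072, -0.043, -0.033], 'gripper_force': 0.0, 'opening': 0.996}
scene pole [([0.46, -0.256, 0.064], 0.81)]
scene hook [([0.634, -0.275, 0.124], 0.78)]
scene eye [([0.67, 0.079, 0.323], 0.62)]
scene locker []
scene sash it knows: battery, eye, hook, locker, pliers, pole, reel, rest, rest_axis, screwdriver, spanner, spray_can, vee_block
scene rest [([0.671, 0.081, 0.319], 0.68), ([0.457, -0.251, 0.004], 0.58)]
scene rest_axis [([0.46, -0.258, 0.066], 0.65), ([0.634, -0.274, 0.122], 0.24)]
scene battery [([0.557, -0.413, -0.0], 0.86)]
scene spanner [([0.324, -0.414, 0.002], 0.64), ([0.392, -0.052, 0.003], 0.55)]
scene screwdriver [([0.46, 0.058, 0.002], 0.54)]
scene reel [([0.387, 0.308, -0.006], 0.7)]
scene pliers [([0.487, 0.417, 0.0], 0.42)]
scene spray_can [([0.39, -0.05, 0.002], 0.27)]
scene vee_block [([0.324, -0.416, 0.0], 0.88)]
top pole [([0.46, -0.25, 0.059], 0.76)]
top hook [([0.675, 0.081, 0.323], 0.74), ([0.632, -0.271, 0.126], 0.64)]
top eye [([0.674, 0.082, 0.322], 0.87)]
top locker []
top sash it knows: battery, eye, hook, locker, pliers, pole, reel, rest, rest_axis, screwdriver, spanner, spray_can, vee_block
top rest [([0.46, -0.257, 0.002], 0.87), ([0.389, 0.308, -0.002], 0.44)]
top rest_axis [([0.458, -0.251, 0.068], 0.66)]
top battery [([0.561, -0.414, 0.004], 0.79)]
top spanner [([0.39, -0.055, 0.004], 0.95)]
top screwdriver [([0.46, 0.06, -0.004], 0.53)]
top reel [([0.39, 0.312, -0.001], 0.98)]
top pliers [([0.486, 0.421, -0.0], 0.9)]
top spray_can [([0.637, 0.417, 0.002], 0.61)]
top vee_block [([0.327, -0.41, 0.001], 0.75)]
1.4
```

View pics/scene0.png

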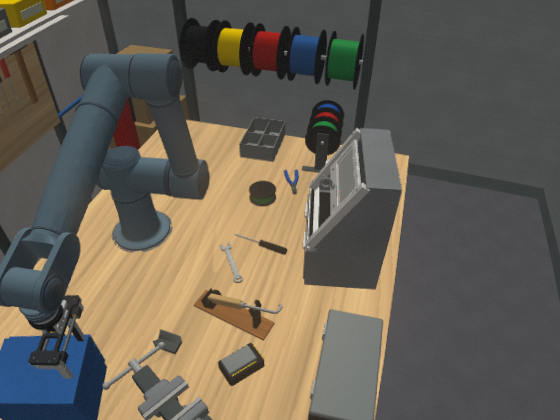

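View pics/top0.png

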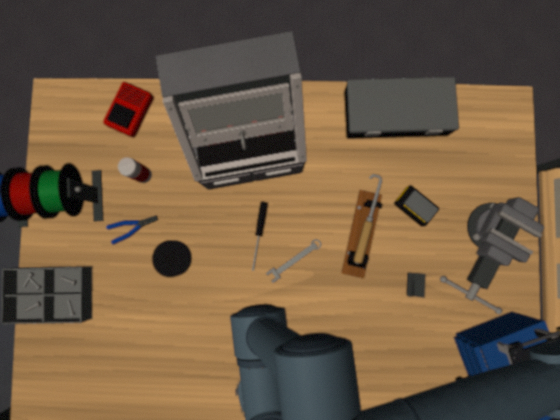

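Scene: the locker stands at the back (top picture about 160–305 columns, 35–185 rows). The eye is near (243,140). The pole lies in its rest from (358,265) to the hook at (376,178), with the hook opening to the left, +y. The screwdriver (262,205) is in front of the locker. Next I enlarge the view to get the yaws.

```bash
cat > h.py <<'E'
import numpy as np,cv2
from cell import robot
def ray(c,uv,info=None):
    i=info or robot.camera_info(c);K=np.array(i["intrinsics"]);R=np.array(i["R"]);t=np.array(i["t"])
    d=cv2.undistortPoints(np.array([[uv]],float),K,np.array([i["k1"],0,0,0,0.]))[0,0]
    return -R.T@t, R.T@np.array([d[0],d[1],1.])
def atz(c,uv,z,info=None):
    o,d=ray(c,uv,info);return o+d*(z-o[2])/d[2]
def proj(c,X,info=None):
    i=info or robot.camera_info(c)
    return cv2.projectPoints(np.array(X,float).reshape(-1,3),cv2.Rodrigues(np.array(i["R"]))[0],np.array(i["t"],float),np.array(i["intrinsics"],float),np.array([i["k1"],0,0,0,0.]))[0].reshape(-1,2)
E
python3 - <<'E'
import cv2,numpy as np
a=cv2.imread("pics/top0.png")
A=cv2.resize(a[30:200,150:320],(560,560),interpolation=3)  # x3.294
B=cv2.resize(a[165:285,335:390],(240,524),interpolation=3)
c=np.zeros((560,800,3),np.uint8);c[:,:560]=A;c[:524,560:]=B
cv2.imwrite("pics/crop1.png",c)
E
```

```text
(no output)
```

View pics/crop1.png

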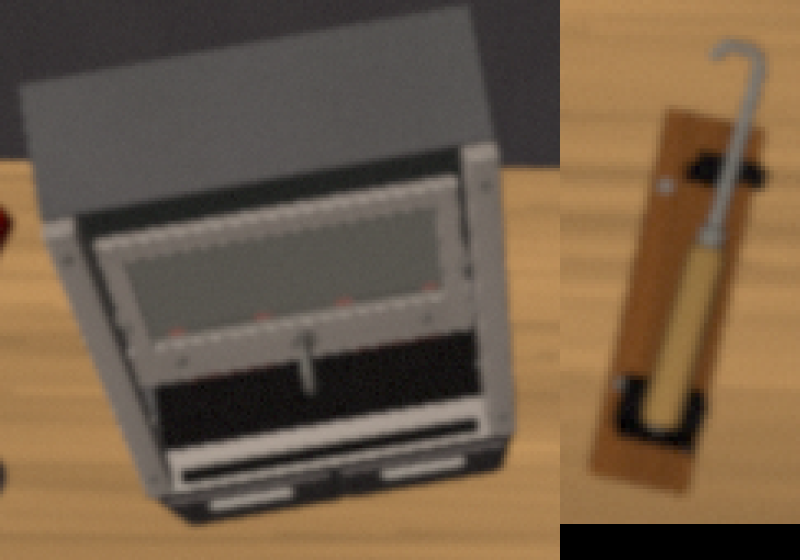

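The crop shows the roof's back edge from (20,88) to (470,5). The strip's left edge runs (665,108)→(592,472) and its right edge (760,130)→(688,492). The pole axis runs from (662,425) to (757,70).

```bash
python3 - <<'E'
from h import *
def L(u,v): return (150+(u+.5)/560*170-.5,30+(v+.5)/560*170-.5)
def P(u,v): return (335+(u-560+.5)/240*55-.5,165+(v+.5)/524*120-.5)
p=[atz("top",L(*q),z) for q,z in [((20,88),.43),((470,5),.43)]];d=p[0]-p[1]
print("roof",p,np.linalg.norm(d),np.degrees(np.arctan2(-d[0],d[1])))
mid=(p[0]+p[1])/2
for a,b,z1,z2 in [((592,472),(665,108),.01,.01),((688,492),(760,130),.01,.01),((662,425),(757,70),.040,.122)]:
    A,B=atz("top",P(*a),z1),atz("top",P(*b),z2);d=B-A
    print(A.round(4),B.round(4),np.linalg.norm(d),np.degrees(np.arctan2(d[1],d[0])))
print(robot.sense()["eef_pos"],robot.camera_info("wrist")["t"])
E
```

```text
roof [array([0.83041177, 0.26754292, 0.43      ]), array([ 0.89066831, -0.02589214,  0.43      ])] 0.29955798570092174 11.604305382559508
[ 0.353  -0.1949  0.01  ] [ 0.605  -0.2438  0.01  ] 0.25671770664424753 -10.980267592412998
[ 0.3407 -0.2607  0.01  ] [ 0.5909 -0.31    0.01  ] 0.25502773631646686 -11.139164120310548
[ 0.3869 -0.2373  0.04  ] [ 0.6158 -0.2825  0.122 ] 0.24730424613237675 -11.163615633611094
[ 0.20742979 -0.61602792  0.20546262] [-0.64914672 -0.02959047  0.39215317]
```

Call:
drive_tool --moves '[{"hand": 94,"dp": [252,364,-10],"turn": [0,0,-29.7]},{"hand": 94,"dp": [252,364,-10],"turn": [0,0,-29.7]},{"hand": 94,"dp": [252,364,-10],"turn": [0,0,-29.7]},{"hand": 94,"dp": [252,364,-10],"turn": [0,0,-29.7]},{"hand": 94,"dp": [252,364,-30],"turn": [0,0,-29.7]},{"hand": 94,"dp": [252,364,-50],"turn": [0,0,-29.7]},{"hand": 94,"dp": [252,364,-50],"turn": [0,0,-29.7]},{"hand": 94,"dp": [252,364,-50],"turn": [0,0,-29.7]}]'

```text
clock: 2.2
eef_pos: [0.434, -0.2884, 0.1652]
tcp_rot: [0.0, 0.995, -0.097, 0.0]
wrist_force: [0.8, 0.2, -0.1]
opening: 0.998
gripper_force: 0.0
```

Call:
drive_tool --moves '[{"hand": 94,"dp": [0,0,0],"turn": [0,0,0]},{"hand": 94,"dp": [0,0,0],"turn": [0,0,0]},{"hand": 94,"dp": [0,0,0],"turn": [0,0,0]}]'

```text
clock: 2.5
eef_pos: [0.4329, -0.2912, 0.1656]
tcp_rot: [0.0, 0.995, -0.097, 0.0]
wrist_force: [0.1, -0.5, -0.1]
opening: 0.996
gripper_force: 0.0
```

```bash
python3 - <<'E'
from h import *
s=robot.sense();print(s["clock"],s["eef_pos"],s["tcp_rot"])
im=robot.camera("wrist");cv2.imwrite("pics/w1.png",im[:,:,::-1])
for n in["pole","hook","rest_axis","rest","eye"]:
    print(n,[(np.round(d["at"],4).tolist(),round(d["score"],2)) for d in robot.place_of("wrist",n)[:2]])
robot.camera("top")
for n in ["pole","rest_axis","hook","eye"]:
    print(n,[(np.round(d["at"],4).tolist(),round(d["score"],2)) for d in robot.place_of("top",n)[:2]])
E
```

```text
2.5 [ 0.43293254 -0.29117987  0.1656446 ] [ 4.70527956e-04  9.95268875e-01 -9.71573860e-02  2.96163831e-04]
pole [([0.4565, -0.2526, 0.0594], 0.68)]
hook []
rest_axis []
rest [([0.4546, -0.2508, -0.001], 0.7), ([0.5582, -0.4127, 0.0051], 0.58)]
eye []
pole [([0.4605, -0.2536, 0.0611], 0.57), ([0.4596, 0.0616, -0.0026], 0.33)]
rest_axis [([0.4588, -0.2512, 0.0682], 0.66)]
hook [([0.631, -0.2699, 0.1253], 0.69), ([0.5571, -0.4154, 0.0012], 0.64)]
eye [([0.6741, 0.0805, 0.3193], 0.61), ([0.4588, -0.2564, 0.0044], 0.39)]
```

View pics/w1.png

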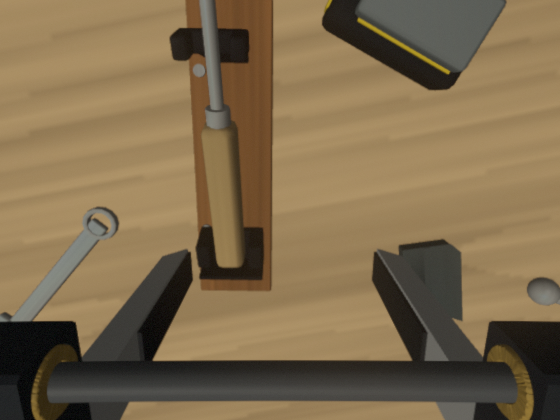

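The wrist view shows the pole well ahead and left of the fingers: handle front at about (222,125), handle rear at about (229,265), saddles and spanner as expected. Nothing is in the fingers' way.

```bash
python3 - <<'E'
from h import *
A=atz("wrist",(222,126),.092);B=atz("wrist",(229,266),.025);d=A-B
print(A,B,np.degrees(np.arctan2(d[1],d[0])))
e=np.array([np.cos(np.radians(-11.1)),np.sin(np.radians(-11.1))])
print(A[:2]-e*.048, B[:2]+e*.075)  # origin est
E
```

```text
[ 0.50560487 -0.26324916  0.092     ] [ 0.3787632  -0.22858118  0.025     ] -15.286558982899567
[ 0.45850282 -0.2540081 ] [ 0.45236015 -0.24302033]
```

Call:
drive_tool --moves '[{"hand": 94,"dp": [25,39,-20],"turn": [0,0,0]},{"hand": 94,"dp": [25,39,-60],"turn": [0,0,0]},{"hand": 80,"dp": [25,39,-100],"turn": [0,0,0]},{"hand": 60,"dp": [25,39,-122],"turn": [0,0,0]},{"hand": 40,"dp": [25,39,-122],"turn": [0,0,0]},{"hand": 40,"dp": [25,39,-122],"turn": [0,0,0]},{"hand": 20,"dp": [25,39,-122],"turn": [0,0,0]},{"hand": 10,"dp": [25,39,-122],"turn": [0,0,0]}]' --squeeze 50

```text
clock: 3.85
eef_pos: [0.4593, -0.2521, 0.045]
tcp_rot: [0.001, 0.995, -0.097, 0.001]
wrist_force: [0.3, -0.5, 0.4]
opening: 0.524
gripper_force: 0.0
```

Call:
drive_tool --moves '[{"hand": 10,"dp": [0,0,0],"turn": [0,0,0]},{"hand": 10,"dp": [0,0,0],"turn": [0,0,0]},{"hand": 10,"dp": [0,0,0],"turn": [0,0,0]}]' --squeeze 50

```text
clock: 4.15
eef_pos: [0.4583, -0.2511, 0.0434]
tcp_rot: [0.0, 0.995, -0.097, 0.0]
wrist_force: [1.2, 0.3, 0.7]
opening: 0.272
gripper_force: 0.0
```

Call:
drive_tool --moves '[{"hand": 10,"dp": [0,0,0],"turn": [0,0,0]},{"hand": 10,"dp": [0,0,0],"turn": [0,0,0]},{"hand": 10,"dp": [0,0,0],"turn": [0,0,0]}]' --squeeze 55

```text
clock: 4.45
eef_pos: [0.4582, -0.2511, 0.0434]
tcp_rot: [0.0, 0.995, -0.097, -0.0]
wrist_force: [-1.0, 1.7, 3.9]
opening: 0.25
gripper_force: 54.9
```

```bash
python3 - <<'E'
from h import *
s=robot.sense();print({k:np.round(s[k],4).tolist() for k in s})
for c in ["top","scene"]:
    robot.camera(c)
    for n in ["pole","hook"]:
        print(c,n,[(np.round(d["at"],4).tolist(),round(d["score"],2)) for d in robot.place_of(c,n)[:2]])
E
```

```text
{'clock': 4.45, 'qpos': [-0.7184, 0.1636, 1.9809, -0.0001, 0.9971, 1.0458], 'joint_velocities': [0.0009, 0.0, -0.0005, 0.0, -0.0002, -0.0005], 'tau': [-0.1989, -31.1765, -25.2782, 0.056, -0.4329, 0.0096], 'eef_pos': [0.4582, -0.2511, 0.0434], 'tcp_rot': [0.0, 0.9953, -0.0966, -0.0], 'wrist_force': [-1.0001, 1.7227, 3.9186], 'moment': [0.1965, 0.1732, -0.0341], 'gripper_force': 54.9336, 'opening': 0.2504}
top pole []
top hook [([0.6339, -0.2692, 0.1283], 0.62)]
scene pole [([0.459, -0.2533, 0.0643], 0.79), ([0.4583, 0.0569, 0.0029], 0.46)]
scene hook [([0.632, -0.2714, 0.1223], 0.6)]
```

```bash
cat >> h.py <<'E'
from scipy.spatial.transform import Rotation as Ro
YAW=11.6; ey=np.array([-np.sin(np.radians(YAW)),np.cos(np.radians(YAW)),0]); ex=np.array([ey[1],-ey[0],0]); ez=np.array([0,0,1.])
def q(s): w,x,y,z=s["tcp_rot"]; return Ro.from_quat([x,y,z,w])
Rg=Ro.from_quat([.9953,-.0966,0,0])
OFF=Rg.inv().apply([.1726,-.0186,.0819])   # hook point in tool frame
def Rt(pitch): return Ro.from_rotvec(-np.radians(pitch-20)*ey)*Ro.from_euler("z",YAW+11.1,degrees=True)*Rg
def polex(R): return (R*Rg.inv()).apply([.9397*.9813,-.9397*.1925,.342])
def move(hook,R):   # shift/turn from now
    s=robot.sense(); tcp=np.array(hook)-R.apply(OFF)
    print("tcp",tcp.round(4),"dp",((tcp-s["eef_pos"])*1e3).round(1),"turn",np.degrees((R*q(s).inv()).as_rotvec()).round(2))
E
python3 - <<'E'
from h import *
eye=np.array([.6732,.0807,.3215]);R=Rt(40);px=polex(R);print(px)
pre=eye+.004*px-.045*ey
move(pre-.1*ex,R);move(pre,R)
E
```

```text
[0.75040995 0.15405907 0.64277216]
tcp [ 0.4585 -0.0246  0.188 ] dp [  0.3 226.5 144.6] turn [  0.09 -20.13  22.47]
tcp [ 0.5565 -0.0045  0.188 ] dp [ 98.3 246.6 144.6] turn [  0.09 -20.13  22.47]
```

Call:
drive_tool --moves '[{"hand": 10,"dp": [0,0,10],"turn": [0,0,0]},{"hand": 10,"dp": [0,0,30],"turn": [0,0,0]},{"hand": 10,"dp": [0,0,60],"turn": [0,0,0]},{"hand": 10,"dp": [0,0,90],"turn": [0,0,0]},{"hand": 10,"dp": [0,0,120],"turn": [0,0,0]},{"hand": 10,"dp": [0,0,120],"turn": [0,0,0]}]' --squeeze 58

```text
clock: 5.35
eef_pos: [0.4603, -0.2528, 0.1675]
tcp_rot: [0.003, 0.995, -0.097, 0.004]
wrist_force: [1.0, -0.1, -1.3]
opening: 0.255
gripper_force: 57.9
```

Call:
drive_tool --moves '[{"hand": 10,"dp": [-20,40,25],"turn": [0,-6,6]},{"hand": 10,"dp": [-20,90,25],"turn": [0,-12,12]},{"hand": 10,"dp": [-20,130,25],"turn": [0.05,-18,18]},{"hand": 10,"dp": [-10,170,25],"turn": [0.1,-20.1,22.5]},{"hand": 10,"dp": [0,210,25],"turn": [0.1,-20.1,22.5]},{"hand": 10,"dp": [0,226,25],"turn": [0.1,-20.1,22.5]},{"hand": 10,"dp": [0,226,25],"turn": [0.1,-20.1,22.5]},{"hand": 10,"dp": [0,226,25],"turn": [0.1,-20.1,22.5]}]' --squeeze 58

```text
clock: 6.15
eef_pos: [0.4575, -0.0249, 0.1867]
tcp_rot: [-0.018, 0.98, 0.1, 0.172]
wrist_force: [-0.5, -0.6, -2.2]
opening: 0.248
gripper_force: 57.9
```

```bash
python3 - <<'E'
from h import *
s=robot.sense();print(s["clock"],s["eef_pos"],s["tcp_rot"],Rt(40).as_quat(),s["wrist_force"])
R=q(s);print("hook pred",s["eef_pos"]+R.apply(OFF))
for c in ["top","scene","wrist"]:
    im=robot.camera(c);cv2.imwrite(f"pics/{c}2.png",im[:,:,::-1])
    for n in ["pole","hook","eye"]:
        print(c,n,[(np.round(d["at"],4).tolist(),round(d["score"],2)) for d in robot.place_of(c,n)[:2]])
E
```

```text
6.15 [ 0.45745157 -0.02488843  0.18667819] [-0.01793356  0.97992056  0.10010572  0.17150198] [ 0.97975502  0.0996314   0.1727612  -0.01752878] [-0.51796292 -0.57894522 -2.16953935]
hook pred [0.58650975 0.01691858 0.32247396]
top pole [([0.3886, 0.3145, -0.0044], 0.72), ([0.4533, -0.0246, 0.2038], 0.71)]
top hook [([0.591, 0.0166, 0.3249], 0.93), ([0.4589, 0.0611, -0.0046], 0.63)]
top eye [([0.6723, 0.0812, 0.3214], 0.8)]
scene pole [([0.4505, -0.0333, 0.2065], 0.88)]
scene hook [([0.5913, 0.0163, 0.3203], 0.71), ([0.4634, 0.0562, 0.0007], 0.26)]
scene eye [([0.6725, 0.079, 0.3231], 0.68)]
wrist pole [([0.4521, -0.0283, 0.2038], 0.96)]
wrist hook []
wrist eye []
```

View pics/wrist2.png

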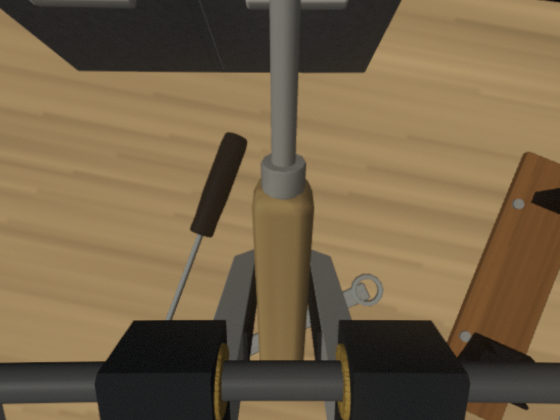

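The wrist view shows the handle square in the fingers with the rod running up at column 285. The hook and eye are out of this view, so I go to the pre-insert pose and check there.

```bash
sed -i 's/^OFF=.*/OFF=Rg.inv().apply(np.array([.1726,-.0186,.0819])+.0035*np.array([.922,-.181,.342]))/' h.py; python3 - <<'E'
from h import *
eye=np.array([.6726,.0805,.322]);R=Rt(40);px=polex(R)
pre=eye+.004*px-.045*ey
move(pre,R)
E
```

```text
tcp [ 0.5533 -0.0052  0.1862] dp [95.1 19.9 -1.9] turn [ 0.   -0.03 -0.02]
```

Call:
drive_tool --moves '[{"hand": 10,"dp": [30,6,0],"turn": [0,0,0]},{"hand": 10,"dp": [60,13,0],"turn": [0,0,0]},{"hand": 10,"dp": [85,18,-2],"turn": [0,0,0]},{"hand": 10,"dp": [95,20,-2],"turn": [0,0,0]},{"hand": 10,"dp": [95,20,-2],"turn": [0,0,0]},{"hand": 10,"dp": [95,20,-2],"turn": [0,0,0]}]' --squeeze 58

```text
clock: 7.35
eef_pos: [0.5524, -0.005, 0.1858]
tcp_rot: [-0.018, 0.98, 0.1, 0.172]
wrist_force: [-0.7, 0.4, -1.8]
opening: 0.249
gripper_force: 57.9
```

```bash
python3 - <<'E'
from h import *
s=robot.sense();print(s["clock"],s["eef_pos"],s["wrist_force"])
R=q(s);h=s["eef_pos"]+R.apply(OFF);print("hook pred",h)
out=np.zeros((400,800,3),np.uint8)
for k,c in enumerate(["top","scene"]):
    im=robot.camera(c)
    for n in ["hook","eye"]:
        print(c,n,[(np.round(d["at"],4).tolist(),round(d["score"],2)) for d in robot.place_of(c,n)[:2]])
    u,v=proj(c,(h+[.6726,.0805,.322])/2)[0].round().astype(int);u-=25;v-=25;print(c,u,v)
    out[:,400*k:400*k+400]=cv2.resize(im[v:v+50,u:u+50,::-1],(400,400),interpolation=cv2.INTER_CUBIC)
    cv2.imwrite(f"pics/{c}3.png",im[:,:,::-1])
cv2.imwrite("pics/c3.png",out)
E
```

```text
7.35 [ 0.55242134 -0.00499631  0.18578779] [-0.67576449  0.41107067 -1.77514155]
hook pred [0.6839757  0.03732394 0.32396384]
top hook [([0.6858, 0.0357, 0.322], 0.91)]
top eye [([0.6752, 0.0838, 0.3206], 0.75)]
top 228 114
scene hook [([0.688, 0.0373, 0.3198], 0.97)]
scene eye [([0.6711, 0.0792, 0.3236], 0.89)]
scene 301 162
```

View pics/c3.png

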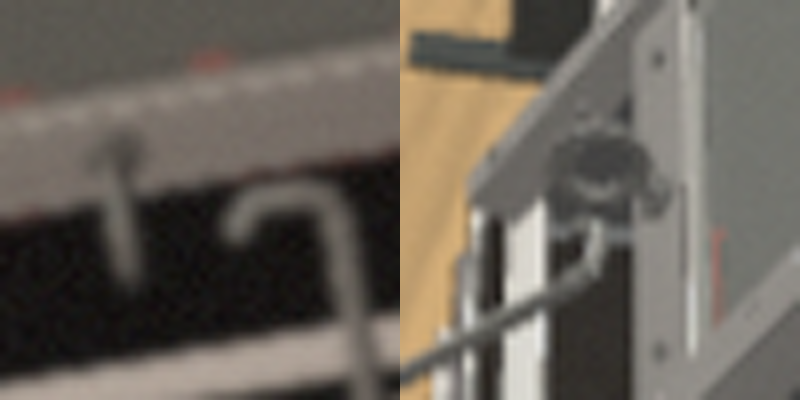

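Top crop (left): the ring is seen edge-on, from (110,150) to (132,290), and the hook's crossbar is near (285,190). Scene crop (right): the ring is centred near (603,182) and the hook is at about (597,235). I overlay the models to measure the relative error.

```bash
cat >> h.py <<'E'
def ringpts(e):
    a=np.linspace(0,2*np.pi,60);return [np.array([e+r*(np.cos(t)*ex+np.sin(t)*ez)+w*ey for t in a]) for r,w in((.02,0),(.013,0))]
def overlay(out,k,c,u,v,S,items):
    for pts,col in items:
        p=(proj(c,pts)-[u,v]+.5)*S-.5; p[:,0]+=400*k
        cv2.polylines(out,[np.round(p).astype(np.int32)],False,col,1)
def hookline(h,R):
    px=polex(R);py=(R*Rg.inv()).apply([.1925,.9813,0]);o=h-.184*px-.015*py
    return np.array([o+.055*px,o+.184*px,o+.184*px+.030*py,o+.172*px+.030*py])
E
cat > ov.py <<'E'
from h import *
import sys
def run(e,h,R,uv,name,tag):
    out=np.zeros((400,800,3),np.uint8)
    for k,c in enumerate(["top","scene"]):
        im=cv2.imread(f"pics/{c}{tag}.png");u,v=uv[c]
        out[:,400*k:400*k+400]=cv2.resize(im[v:v+50,u:u+50],(400,400),interpolation=cv2.INTER_CUBIC)
        overlay(out[:,400*k:400*k+400],0,c,u,v,8,[(r,(0,255,255)) for r in ringpts(e)]+[(hookline(h,R),(255,128,0))])
    cv2.imwrite(name,out)
E
python3 - <<'E'
from ov import *
s=robot.sense();R=q(s);h=s["eef_pos"]+R.apply(OFF)
run(np.array([.6726,.0805,.322]),h,R,dict(top=(228,114),scene=(301,162)),"pics/o3.png",3)
E
```

```text
(no output)
```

View pics/o3.png

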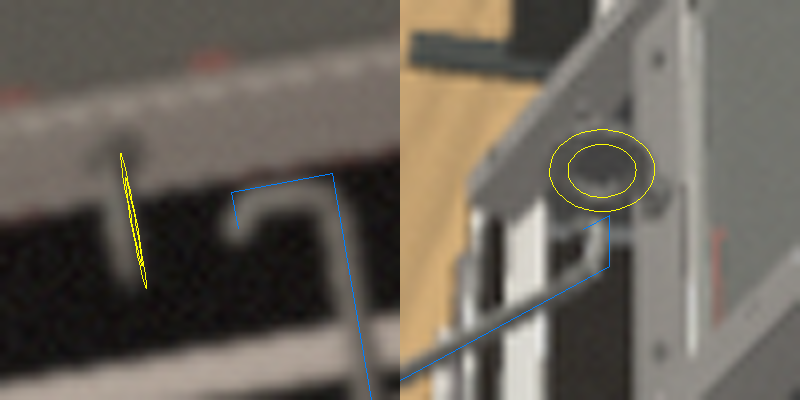

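```bash
sed -i 's/^OFF=.*/OFF=Rg.inv().apply(np.array([.1726,-.0186,.0819]))/' h.py; python3 - <<'E'
from h import *
s=robot.sense();R=q(s);h=s["eef_pos"]+R.apply(OFF)
out=np.zeros((560,800,3),np.uint8)
e=np.array([.6718,.0845,.322])
print("scene px per mm x,y,z",[(proj("scene",e+np.eye(3)[i]*.01)-proj("scene",e))[0]/10 for i in range(3)])
print("top",[(proj("top",e+np.eye(3)[i]*.01)-proj("top",e))[0]/10 for i in range(3)])
ims=[robot.camera("scene").astype(float) for _ in range(4)]
im=np.mean(ims,0)[:,:,::-1]
u,v=310,165
c=im[v:v+28,u:u+20];c=np.clip((c-20)*1.8,0,255).astype(np.uint8)
big=cv2.resize(c,(400,560),interpolation=cv2.INTER_CUBIC)
out[:,:400]=big;out[:,400:]=big
overlay(out[:,400:],0,"scene",u,v,20,[(r,(0,255,255)) for r in ringpts(e)]+[(hookline(h,R),(255,128,0))])
cv2.imwrite("pics/o4.png",out)
E
```

```text
scene px per mm x,y,z [array([0.31902968, 0.05880975]), array([ 0.06578841, -0.19337614]), array([ 0.02521266, -0.25578004])]
top [array([ 0.01235463, -0.41708978]), array([-0.42499482, -0.00702596]), array([-0.03728222, -0.10178327])]
```

View pics/o4.png

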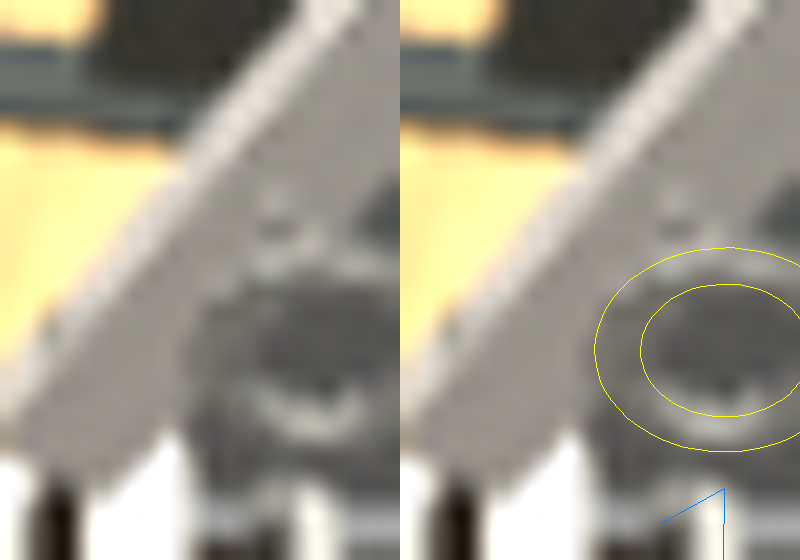

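The ring (hole about (255–400, 275–390), bright lower arc near (310,415)) fits the overlay at (0.6718, 0.0845, 0.322) to within about 2 mm. The crossbar at about (317,500) fits the original hook offset.

```bash
python3 - <<'E'
from h import *
e=np.array([.6718,.0845,.322]);R=Rt(40);px=polex(R)
s=robot.sense();print(s["clock"])
for d in (.045,.0): move(e+.004*px-d*ey,R)
print(ey)
E
```

```text
7.85
tcp [ 0.5551 -0.0007  0.1885] dp [2.  4.4 2.2] turn [ 0.   -0.02 -0.02]
tcp [0.5461 0.0434 0.1885] dp [-7.  48.5  2.2] turn [ 0.   -0.02 -0.02]
[-0.20107792  0.97957525  0.        ]
```

Call:
drive_tool --moves '[{"hand": 10,"dp": [2,4,2],"turn": [0,0,0]},{"hand": 10,"dp": [0,14,2],"turn": [0,0,0]},{"hand": 10,"dp": [-1.5,22,2],"turn": [0,0,0]},{"hand": 10,"dp": [-2.5,27,2],"turn": [0,0,0]},{"hand": 10,"dp": [-3.2,30,2],"turn": [0,0,0]},{"hand": 10,"dp": [-3.8,33,2],"turn": [0,0,0]},{"hand": 10,"dp": [-3.8,33,2],"turn": [0,0,0]}]' --squeeze 58

```text
clock: 8.55
eef_pos: [0.5492, 0.0283, 0.188]
tcp_rot: [-0.018, 0.98, 0.1, 0.172]
wrist_force: [-0.3, -0.4, -2.4]
opening: 0.25
gripper_force: 57.9
```

Call:
drive_tool --moves '[{"hand": 10,"dp": [-0.8,4,0],"turn": [0,0,0]},{"hand": 10,"dp": [-1.6,8,0],"turn": [0,0,0]},{"hand": 10,"dp": [-2.4,12,0],"turn": [0,0,0]},{"hand": 10,"dp": [-3.1,15,0],"turn": [0,0,0]},{"hand": 10,"dp": [-3.1,15,0],"turn": [0,0,0]},{"hand": 10,"dp": [-3.1,15,0],"turn": [0,0,0]}]' --squeeze 58

```text
clock: 9.15
eef_pos: [0.5462, 0.0431, 0.1881]
tcp_rot: [-0.018, 0.98, 0.1, 0.173]
wrist_force: [-0.5, -0.4, -1.6]
opening: 0.25
gripper_force: 57.9
```

```bash
python3 - <<'E'
from h import *
s=robot.sense();R=q(s);h=s["eef_pos"]+R.apply(OFF);print(s["clock"],h,s["wrist_force"])
out=np.zeros((400,800,3),np.uint8)
e=np.array([.6718,.0845,.322])
for k,c in enumerate(["top","scene"]):
    im=robot.camera(c)[:,:,::-1]
    u,v=(proj(c,e)[0]-20).round().astype(int)
    out[:,400*k:400*k+400]=cv2.resize(np.clip((im[v:v+40,u:u+40].astype(float)-15)*1.6,0,255).astype(np.uint8),(400,400),interpolation=cv2.INTER_CUBIC)
cv2.imwrite("pics/o5.png",out)
sl=np.array([-.5*ex[0],-.5*ex[1],-.866]);print("slope dir",sl, "x120",sl*120)
E
```

```text
9.15 [0.67501716 0.08489041 0.3242011 ] [-0.51536094 -0.38920549 -1.57732633]
slope dir [-0.48978762 -0.10053896 -0.866     ] x120 [ -58.77451498  -12.06467527 -103.92      ]
```

View pics/o5.png

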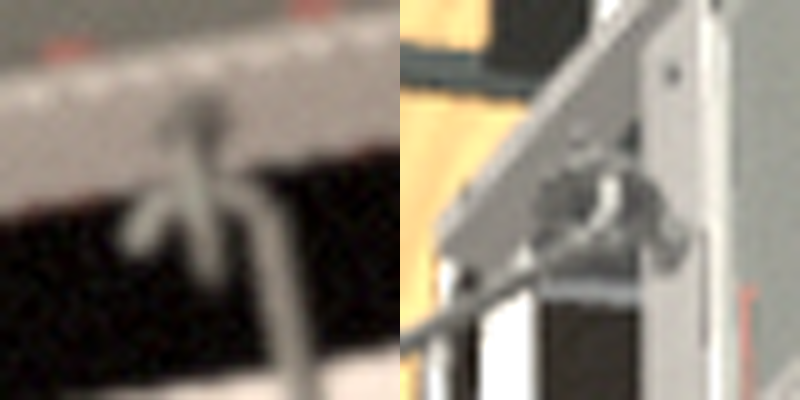

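The hook is through the eye: in the top crop the ring (205,230) stands between the lip (140,240) and the rod (275,250). Now I pull.

Call:
drive_tool --moves '[{"hand": 10,"dp": [-2,-0.4,-3.5],"turn": [0,0,0]},{"hand": 10,"dp": [-3.9,-0.8,-6.9],"turn": [0,0,0]},{"hand": 10,"dp": [-5.9,-1.2,-10.4],"turn": [0,0,0]},{"hand": 10,"dp": [-7.8,-1.6,-13.9],"turn": [0,0,0]},{"hand": 10,"dp": [-9.8,-2,-17.3],"turn": [0,0,0]},{"hand": 10,"dp": [-11.8,-2.4,-20.8],"turn": [0,0,0]}]' --squeeze 60

```text
clock: 9.85
eef_pos: [0.5346, 0.0405, 0.1674]
tcp_rot: [-0.018, 0.98, 0.1, 0.173]
wrist_force: [1.9, 0.7, -0.5]
opening: 0.25
gripper_force: 59.9
```

Call:
drive_tool --moves '[{"hand": 10,"dp": [-4.4,-0.9,-7.8],"turn": [0,0,0]},{"hand": 10,"dp": [-8.8,-1.8,-15.6],"turn": [0,0,0]},{"hand": 10,"dp": [-13.2,-2.7,-23.4],"turn": [0,0,0]},{"hand": 10,"dp": [-17.6,-3.6,-31.2],"turn": [0,0,0]},{"hand": 10,"dp": [-22,-4.5,-39],"turn": [0,0,0]},{"hand": 10,"dp": [-26.4,-5.4,-46.8],"turn": [0,0,0]},{"hand": 10,"dp": [-30.9,-6.3,-54.6],"turn": [0,0,0]},{"hand": 10,"dp": [-35.3,-7.2,-62.4],"turn": [0,0,0]}]' --squeeze 60

```text
clock: 10.65
eef_pos: [0.4988, 0.0333, 0.1043]
tcp_rot: [-0.018, 0.98, 0.1, 0.173]
wrist_force: [1.7, 0.6, -0.7]
opening: 0.253
gripper_force: 59.9
```

```bash
python3 - <<'E'
from h import *
s=robot.sense();R=q(s);h=s["eef_pos"]+R.apply(OFF);print(s["clock"],h,s["wrist_force"],s["moment"])
for c in("top","scene"):
    robot.camera(c)
    for n in ["hook","eye"]:
        print(c,n,[(np.round(d["at"],4).tolist(),round(d["score"],2)) for d in robot.place_of(c,n)[:2]])
E
```

```text
10.65 [0.62759492 0.07506943 0.24036078] [ 1.65008385  0.63482275 -0.69640732] [ 0.11239476 -0.15673919 -0.04150669]
top hook [([0.6308, 0.0776, 0.2418], 0.53)]
top eye [([0.6341, 0.0734, 0.2475], 0.62)]
scene hook [([0.6288, 0.075, 0.2325], 0.9), ([0.4578, 0.0572, 0.003], 0.65)]
scene eye [([0.6251, 0.0716, 0.2456], 0.87)]
```

Call:
drive_tool --moves '[{"hand": 10,"dp": [-2,-0.4,-3.5],"turn": [0,0,0]},{"hand": 10,"dp": [-3.9,-0.8,-6.9],"turn": [0,0,0]},{"hand": 10,"dp": [-5.9,-1.2,-10.4],"turn": [0,0,0]},{"hand": 10,"dp": [-7.8,-1.6,-13.9],"turn": [0,0,0]},{"hand": 10,"dp": [-8.8,-1.8,-15.6],"turn": [0,0,0]},{"hand": 10,"dp": [-9.8,-2,-17.3],"turn": [0,0,0]}]' --squeeze 60

```text
clock: 11.55
eef_pos: [0.4893, 0.0313, 0.0875]
tcp_rot: [-0.018, 0.98, 0.1, 0.173]
wrist_force: [0.6, 0.3, -0.9]
opening: 0.253
gripper_force: 59.9
```

Call:
drive_tool --moves '[{"hand": 10,"dp": [-0.5,-0.1,-0.9],"turn": [0,0,0]},{"hand": 10,"dp": [-1,-0.2,-1.7],"turn": [0,0,0]},{"hand": 10,"dp": [-1.5,-0.3,-2.6],"turn": [0,0,0]},{"hand": 10,"dp": [-2,-0.4,-3.5],"turn": [0,0,0]},{"hand": 10,"dp": [-2.5,-0.5,-4.3],"turn": [0,0,0]},{"hand": 10,"dp": [-2.9,-0.6,-5.2],"turn": [0,0,0]},{"hand": 10,"dp": [-3.4,-0.7,-6.1],"turn": [0,0,0]},{"hand": 10,"dp": [-3.9,-0.8,-6.9],"turn": [0,0,0]}]' --squeeze 60

```text
clock: 12.35
eef_pos: [0.4899, 0.03, 0.0846]
tcp_rot: [-0.016, 0.979, 0.1, 0.178]
wrist_force: [11.1, 4.9, 7.1]
opening: 0.251
gripper_force: 60.0
```

Call:
drive_tool --moves '[{"hand": 10,"dp": [0,0,-0.6],"turn": [0,0,0]},{"hand": 10,"dp": [0,0,-1.2],"turn": [0,0,0]},{"hand": 10,"dp": [0,0,-1.2],"turn": [0,0,0]}]' --squeeze 60

```text
clock: 12.65
eef_pos: [0.4904, 0.0299, 0.0839]
tcp_rot: [-0.016, 0.979, 0.1, 0.178]
wrist_force: [8.1, 5.3, 6.8]
opening: 0.252
gripper_force: 60.0
```

```bash
cat > st.py <<'E'
from h import *
s=robot.sense();R=q(s);h=s["eef_pos"]+R.apply(OFF)
sl=np.array([-.48979,-.10054,-.866]);h0=np.array([.67502,.08489,.3242])
f=s["wrist_force"]-np.array([-.5,-.4,-1.8])
print(s["clock"],"hook",h.round(4),"along",((h-h0)@sl*1e3).round(2),"out",((h-h0)@(-.866*ex+.5*ez)*1e3).round(2),"F",np.linalg.norm(f).round(1),"Fslope",(-f@sl).round(1),"f",f.round(1),"M",s["moment"].round(2))
print(np.degrees((R*Rt(40).inv()).as_rotvec()).round(2))
E
python3 st.py
```

```text
12.65 hook [0.6176 0.0718 0.2215] along 118.39 out -0.38 F 13.5 Fslope 12.3 f [8.6 5.7 8.6] M [ 0.68 -1.91  0.44]
[-0.09 -0.67 -0.01]
```

Call:
drive_tool --moves '[{"hand": 10,"dp": [-0.4,-0.2,-0.8],"turn": [0,0,0]},{"hand": 10,"dp": [-0.8,-0.4,-1.6],"turn": [0,0,0]},{"hand": 10,"dp": [-1,-0.5,-2.2],"turn": [0,0,0]},{"hand": 10,"dp": [-1,-0.5,-2.2],"turn": [0,0,0]}]' --squeeze 60

```text
clock: 13.05
eef_pos: [0.4897, 0.0294, 0.082]
tcp_rot: [-0.016, 0.979, 0.1, 0.179]
wrist_force: [9.1, 5.3, 7.6]
opening: 0.251
gripper_force: 60.0
```

```bash
python3 st.py
```

```text
13.05 hook [0.6168 0.0714 0.2196] along 120.5 out -0.52 F 14.6 Fslope 13.5 f [9.6 5.7 9.4] M [ 0.78 -2.12  0.5 ]
[-0.09 -0.7  -0.  ]
```

Call:
drive_tool --moves '[{"hand": 10,"dp": [-0.4,0.4,-0.8],"turn": [0,0,0]},{"hand": 10,"dp": [-0.8,0.8,-1.6],"turn": [0,0,0]},{"hand": 10,"dp": [-1,1,-2.4],"turn": [0,0,0]},{"hand": 10,"dp": [-1,1,-2.4],"turn": [0,0,0]}]' --squeeze 60

```text
clock: 13.45
eef_pos: [0.4886, 0.0303, 0.0795]
tcp_rot: [-0.016, 0.979, 0.099, 0.179]
wrist_force: [7.2, 3.5, 8.7]
opening: 0.254
gripper_force: 59.9
```

```bash
python3 st.py
```

```text
13.45 hook [0.6157 0.0721 0.217 ] along 123.13 out -1.05 F 13.6 Fslope 13.3 f [ 7.7  3.9 10.5] M [ 0.65 -2.03  0.25]
[-0.09 -0.69 -0.05]
```

Call:
drive_tool --moves '[{"hand": 10,"dp": [-0.4,0,-0.7],"turn": [0,0,0]},{"hand": 10,"dp": [-0.8,0,-1.4],"turn": [0,0,0]},{"hand": 10,"dp": [-1,0,-2],"turn": [0,0,0]},{"hand": 10,"dp": [-1,0,-2],"turn": [0,0,0]}]' --squeeze 60

```text
clock: 13.85
eef_pos: [0.4875, 0.0302, 0.0774]
tcp_rot: [-0.016, 0.979, 0.099, 0.178]
wrist_force: [6.7, 2.8, 7.7]
opening: 0.25
gripper_force: 59.9
```

```bash
python3 st.py
```

```text
13.85 hook [0.6147 0.072  0.2149] along 125.49 out -1.2 F 12.3 Fslope 12.0 f [7.2 3.2 9.5] M [ 0.6  -2.01  0.28]
[-0.09 -0.68 -0.06]
```

```bash
python3 - <<'E'
from h import *
for c in("top","scene"):
    robot.camera(c)
    for n in ["hook","eye","pole"]:
        print(c,n,[(np.round(d["at"],4).tolist(),round(d["score"],2)) for d in robot.place_of(c,n)[:1]])
robot.camera("wrist");print([(np.round(d["at"],4).tolist(),round(d["score"],2)) for d in robot.place_of("wrist","pole")[:1]])
m=robot.silhouettes("wrist","pole")[0]["region"];v,u=np.nonzero(m);print(v.min(),v.max(),[round(u[v==r].mean(),1) for r in range(v.min(),v.max(),40)])
E
```

```text
top hook [([0.6162, 0.0718, 0.2168], 0.8)]
top eye [([0.6206, 0.0703, 0.2248], 0.72)]
top pole [([0.4823, 0.0315, 0.0953], 0.73)]
scene hook [([0.6162, 0.0728, 0.2134], 0.81)]
scene eye [([0.617, 0.0712, 0.2226], 0.68)]
scene pole [([0.4815, 0.0253, 0.0969], 0.82)]
[([0.4816, 0.0288, 0.0935], 0.74)]
0 359 [np.float64(284.0), np.float64(283.5), np.float64(282.5), np.float64(282.5), np.float64(282.0), np.float64(282.0), np.float64(281.5), np.float64(281.5), np.float64(281.0)]
```

Call:
drive_tool --moves '[{"hand": 10,"dp": [-0.4,0,-0.7],"turn": [0,0,0]},{"hand": 10,"dp": [-0.8,0,-1.4],"turn": [0,0,0]},{"hand": 10,"dp": [-1,0,-2],"turn": [0,0,0]},{"hand": 10,"dp": [-1,0,-2],"turn": [0,0,0]}]' --squeeze 60

```text
clock: 14.8
eef_pos: [0.4879, 0.03, 0.0766]
tcp_rot: [-0.016, 0.979, 0.099, 0.18]
wrist_force: [8.1, 2.9, 10.3]
opening: 0.248
gripper_force: 59.9
```

```bash
python3 st.py
```

```text
14.8 hook [0.6146 0.0718 0.2145] along 125.91 out -1.32 F 15.3 Fslope 15.1 f [ 8.6  3.3 12.1] M [ 0.72 -2.47  0.29]
[-0.12 -0.86 -0.08]
```

Call:
drive_tool --moves '[{"hand": 10,"dp": [-0.3,0,-0.7],"turn": [0,0,0]},{"hand": 10,"dp": [-0.5,0,-1.3],"turn": [0,0,0]},{"hand": 10,"dp": [-0.5,0,-1.3],"turn": [0,0,0]}]' --squeeze 60

```text
clock: 15.1
eef_pos: [0.4881, 0.0298, 0.0759]
tcp_rot: [-0.015, 0.978, 0.099, 0.181]
wrist_force: [8.8, 4.0, 13.2]
opening: 0.251
gripper_force: 60.0
```

```bash
python3 st.py
```

```text
15.1 hook [0.6146 0.0717 0.214 ] along 126.31 out -1.53 F 18.2 Fslope 18.0 f [ 9.3  4.4 15. ] M [ 0.88 -2.75  0.31]
[-0.13 -0.96 -0.09]
```

Call:
drive_tool --moves '[{"hand": 10,"dp": [-0.2,0,-0.5],"turn": [0,0,0]},{"hand": 10,"dp": [-0.4,0,-0.9],"turn": [0,0,0]},{"hand": 10,"dp": [-0.4,0,-0.9],"turn": [0,0,0]}]' --squeeze 60

```text
clock: 15.4
eef_pos: [0.4883, 0.0297, 0.0755]
tcp_rot: [-0.015, 0.978, 0.099, 0.182]
wrist_force: [9.7, 4.6, 12.2]
opening: 0.252
gripper_force: 60.0
```

```bash
python3 st.py
```

```text
15.4 hook [0.6146 0.0715 0.2139] along 126.48 out -1.61 F 18.0 Fslope 17.6 f [10.2  5.  14. ] M [ 0.99 -2.91  0.4 ]
[-0.14 -1.04 -0.11]
```

Call:
drive_tool --moves '[{"hand": 10,"dp": [-0.2,0,-0.5],"turn": [0,0,0]},{"hand": 10,"dp": [-0.4,0,-0.9],"turn": [0,0,0]},{"hand": 10,"dp": [-0.4,0,-0.9],"turn": [0,0,0]}]' --squeeze 60

```text
clock: 15.7
eef_pos: [0.4886, 0.0296, 0.0752]
tcp_rot: [-0.015, 0.978, 0.099, 0.182]
wrist_force: [10.7, 5.6, 13.3]
opening: 0.251
gripper_force: 60.0
```

```bash
python3 st.py; python3 - <<'E'
from h import *
for c in("top","scene"):
  for k in range(2):
    robot.camera(c)
    for n in ["hook","eye"]:
        print(c,n,[(np.round(d["at"],4).tolist(),round(d["score"],2)) for d in robot.place_of(c,n)[:1]])
s=robot.sense();print(s["wrist_force"],s["clock"])
E
```

```text
15.7 hook [0.6147 0.0715 0.2138] along 126.53 out -1.7 F 19.8 Fslope 19.2 f [11.2  6.  15.1] M [ 1.02 -3.16  0.39]
[-0.16 -1.14 -0.11]
top hook [([0.6171, 0.0706, 0.2146], 0.8)]
top eye [([0.5592, -0.4155, 0.0011], 0.61)]
top hook [([0.6173, 0.0751, 0.2152], 0.59)]
top eye [([0.6191, 0.0728, 0.2226], 0.71)]
scene hook [([0.6145, 0.0711, 0.2119], 0.88)]
scene eye [([0.6139, 0.0666, 0.2233], 0.62)]
scene hook [([0.6149, 0.0699, 0.2109], 0.82)]
scene eye [([0.6145, 0.0684, 0.223], 0.86)]
[10.42655943  4.64979811 13.62138119] 16.3
```

The hook now stops rigidly at 126.5 mm: the rise in force began at about 117.5 (= 0.112), so this is about 0.121, the hard stop. I ease off to see whether the sash stays latched.

Call:
drive_tool --moves '[{"hand": 10,"dp": [0.8,0,1.5],"turn": [0,0,0]},{"hand": 10,"dp": [1.6,0,3],"turn": [0,0,0]},{"hand": 10,"dp": [2.4,0,4.5],"turn": [0,0,0]},{"hand": 10,"dp": [2.4,0,4.5],"turn": [0,0,0]}]' --squeeze 60

```text
clock: 16.7
eef_pos: [0.4876, 0.0302, 0.0768]
tcp_rot: [-0.016, 0.979, 0.099, 0.178]
wrist_force: [6.7, 2.4, 8.6]
opening: 0.251
gripper_force: 59.9
```

```bash
python3 st.py
```

```text
16.7 hook [0.6148 0.072  0.2144] along 125.93 out -1.55 F 13.0 Fslope 12.9 f [ 7.2  2.8 10.4] M [ 0.65 -2.08  0.21]
[-0.09 -0.67 -0.06]
```

Call:
drive_tool --moves '[{"hand": 10,"dp": [0.6,0,1.2],"turn": [0,0,0]},{"hand": 10,"dp": [1.2,0,2.4],"turn": [0,0,0]},{"hand": 10,"dp": [1.8,0,3.4],"turn": [0,0,0]},{"hand": 10,"dp": [1.8,0,3.4],"turn": [0,0,0]}]' --squeeze 60

```text
clock: 17.1
eef_pos: [0.487, 0.0306, 0.0781]
tcp_rot: [-0.017, 0.979, 0.1, 0.176]
wrist_force: [2.0, 2.0, 6.1]
opening: 0.251
gripper_force: 59.9
```

```bash
python3 st.py
```

```text
17.1 hook [0.6149 0.0724 0.215 ] along 125.31 out -1.46 F 8.6 Fslope 8.3 f [2.5 2.4 7.9] M [ 0.48 -1.31  0.09]
[-0.05 -0.34 -0.02]
```

Call:
drive_tool --moves '[{"hand": 10,"dp": [0.6,0,1.2],"turn": [0,0,0]},{"hand": 10,"dp": [1.2,0,2.4],"turn": [0,0,0]},{"hand": 10,"dp": [1.8,0,3.4],"turn": [0,0,0]},{"hand": 10,"dp": [1.8,0,3.4],"turn": [0,0,0]}]' --squeeze 60

```text
clock: 17.5
eef_pos: [0.4862, 0.031, 0.0792]
tcp_rot: [-0.018, 0.98, 0.1, 0.173]
wrist_force: [1.3, 0.2, 2.8]
opening: 0.253
gripper_force: 59.9
```

```bash
python3 st.py
```

```text
17.5 hook [0.615  0.0728 0.2153] along 124.96 out -1.45 F 5.0 Fslope 5.0 f [1.8 0.6 4.6] M [ 0.22 -0.76 -0.1 ]
[0.   0.02 0.02]
```

Call:
drive_tool --moves '[{"hand": 10,"dp": [0.6,0,1.2],"turn": [0,0,0]},{"hand": 10,"dp": [1.2,0,2.4],"turn": [0,0,0]},{"hand": 10,"dp": [1.8,0,3.4],"turn": [0,0,0]},{"hand": 10,"dp": [1.8,0,3.4],"turn": [0,0,0]}]' --squeeze 60

```text
clock: 17.9
eef_pos: [0.4865, 0.0314, 0.0812]
tcp_rot: [-0.018, 0.98, 0.1, 0.171]
wrist_force: [-0.0, 0.5, -1.8]
opening: 0.251
gripper_force: 59.9
```

```bash
python3 st.py
```

```text
17.9 hook [0.6157 0.0733 0.2168] along 123.24 out -1.41 F 1.0 Fslope 0.3 f [0.5 0.9 0. ] M [-0.09  0.31 -0.04]
[0.02 0.24 0.08]
```

Call:
drive_tool --moves '[{"hand": 10,"dp": [2,0,4],"turn": [0,0,0]},{"hand": 10,"dp": [2,0,4],"turn": [0,0,0]},{"hand": 10,"dp": [1,0,2],"turn": [0,0,0]},{"hand": 10,"dp": [0,0,0],"turn": [0,0,0]},{"hand": 10,"dp": [-0.9,0,-1.7],"turn": [0,0,0]},{"hand": 10,"dp": [-1.8,0,-3.4],"turn": [0,0,0]},{"hand": 10,"dp": [-1.8,0,-3.4],"turn": [0,0,0]}]' --squeeze 60

```text
clock: 18.6
eef_pos: [0.4871, 0.0309, 0.0799]
tcp_rot: [-0.017, 0.98, 0.1, 0.174]
wrist_force: [2.0, 0.1, 0.6]
opening: 0.249
gripper_force: 59.9
```

```bash
python3 st.py
```

```text
18.6 hook [0.6156 0.0727 0.2163] along 123.78 out -1.43 F 3.5 Fslope 3.3 f [2.5 0.5 2.4] M [ 0.12 -0.33  0.05]
[-0.01 -0.11  0.01]
```

Call:
drive_tool --moves '[{"hand": 10,"dp": [0,0,0],"turn": [0,0,0]},{"hand": 10,"dp": [-0.5,0,-0.9],"turn": [0,0,0]},{"hand": 10,"dp": [-1,0,-1.7],"turn": [0,0,0]},{"hand": 10,"dp": [-1,0,-1.7],"turn": [0,0,0]},{"hand": 10,"dp": [-1,0,-1.7],"turn": [0,0,0]}]' --squeeze 60

```text
clock: 19.1
eef_pos: [0.4872, 0.0307, 0.0792]
tcp_rot: [-0.017, 0.979, 0.1, 0.175]
wrist_force: [4.2, 3.1, 3.5]
opening: 0.25
gripper_force: 59.9
```

```bash
python3 st.py
```

```text
19.1 hook [0.6154 0.0725 0.2159] along 124.23 out -1.39 F 7.9 Fslope 7.3 f [4.7 3.5 5.3] M [ 0.4  -1.04  0.18]
[-0.03 -0.26 -0.01]
```

Call:
drive_tool --moves '[{"hand": 10,"dp": [-0.5,0,-0.9],"turn": [0,0,0]},{"hand": 10,"dp": [-1,0,-1.7],"turn": [0,0,0]},{"hand": 10,"dp": [-1.5,0,-2.6],"turn": [0,0,0]},{"hand": 10,"dp": [-1.5,0,-2.6],"turn": [0,0,0]},{"hand": 10,"dp": [-1.5,0,-2.6],"turn": [0,0,0]}]' --squeeze 60

```text
clock: 19.6
eef_pos: [0.4876, 0.0304, 0.0783]
tcp_rot: [-0.016, 0.979, 0.1, 0.177]
wrist_force: [7.4, 3.7, 6.9]
opening: 0.249
gripper_force: 59.9
```

```bash
python3 st.py
```

```text
19.6 hook [0.6152 0.0722 0.2155] along 124.71 out -1.37 F 12.5 Fslope 11.9 f [7.9 4.1 8.7] M [ 0.58 -1.61  0.22]
[-0.07 -0.52 -0.04]
```

Call:
drive_tool --moves '[{"hand": 10,"dp": [-0.5,0,-0.9],"turn": [0,0,0]},{"hand": 10,"dp": [-1,0,-1.7],"turn": [0,0,0]},{"hand": 10,"dp": [-1.3,0,-2.3],"turn": [0,0,0]},{"hand": 10,"dp": [-1.3,0,-2.3],"turn": [0,0,0]},{"hand": 10,"dp": [-1.3,0,-2.3],"turn": [0,0,0]}]' --squeeze 60

```text
clock: 20.1
eef_pos: [0.488, 0.0302, 0.0775]
tcp_rot: [-0.016, 0.979, 0.099, 0.179]
wrist_force: [10.5, 5.5, 8.5]
opening: 0.254
gripper_force: 60.0
```

```bash
python3 st.py
```

```text
20.1 hook [0.615  0.072  0.2152] along 125.1 out -1.36 F 16.2 Fslope 14.9 f [11.   5.9 10.3] M [ 0.72 -2.14  0.34]
[-0.1  -0.75 -0.06]
```

Call:
drive_tool --moves '[{"hand": 10,"dp": [-0.3,0,-0.9],"turn": [0,0,0]},{"hand": 10,"dp": [-0.5,0,-1.8],"turn": [0,0,0]},{"hand": 10,"dp": [-0.6,0,-2.3],"turn": [0,0,0]},{"hand": 10,"dp": [-0.6,0,-2.3],"turn": [0,0,0]}]' --squeeze 60

```text
clock: 20.5
eef_pos: [0.4887, 0.03, 0.0762]
tcp_rot: [-0.016, 0.978, 0.099, 0.181]
wrist_force: [10.8, 6.0, 10.0]
opening: 0.25
gripper_force: 60.0
```

```bash
cat > snap.py <<'E'
from h import *
import sys
for c in("top","scene"): np.save(f"{c}_{sys.argv[1]}.npy",np.mean([robot.camera(c).astype(np.float32) for _ in range(4)],0))
E
python3 st.py; python3 snap.py loaded
```

```text
20.5 hook [0.6153 0.0718 0.2143] along 125.72 out -1.96 F 17.6 Fslope 16.4 f [11.3  6.4 11.8] M [ 0.83 -2.61  0.38]
[-0.12 -0.93 -0.08]
```

Call:
drive_tool --moves '[{"hand": 10,"dp": [1.3,0,2.5],"turn": [0,0,0]},{"hand": 10,"dp": [2.6,0,5],"turn": [0,0,0]},{"hand": 10,"dp": [3.9,0,7.5],"turn": [0,0,0]},{"hand": 10,"dp": [5.2,0,10],"turn": [0,0,0]},{"hand": 10,"dp": [6.5,0,12.5],"turn": [0,0,0]},{"hand": 10,"dp": [6.5,0,12.5],"turn": [0,0,0]},{"hand": 10,"dp": [6.5,0,12.5],"turn": [0,0,0]}]' --squeeze 60

```text
clock: 21.6
eef_pos: [0.4868, 0.0314, 0.0813]
tcp_rot: [-0.018, 0.98, 0.1, 0.171]
wrist_force: [1.1, -0.3, -2.9]
opening: 0.25
gripper_force: 59.9
```

```bash
python3 st.py; python3 snap.py free; python3 - <<'E'
from h import *
# sash region: right & left of eye on bottom rail / pane
e=np.array([.615,.071,.222]);sl=np.array([-.48979,-.10054,-.866])
for c in("top","scene"):
    a,b=[np.load(f"{c}_{k}.npy").mean(2) for k in("loaded","free")]
    print(c,"px per mm slope",(proj(c,e+.01*sl)-proj(c,e))[0]/10)
    for lo,hi,name in[(.04,.11,"left"),(-.11,-.04,"right"),(-.1,.1,"pane")]:
        up=(.0,.02) if name!="pane" else (.03,.12)
        pts=np.array([e+y*ey-z*sl+.025*ex for y in(lo,hi) for z in up])
        p=proj(c,pts);u0,v0=(p.min(0)-3).astype(int);u1,v1=(p.max(0)+4).astype(int)
        A,B=a[v0:v1,u0:u1],b[v0:v1,u0:u1]
        print(name,(u0,v0,u1,v1),cv2.phaseCorrelate(A.astype(np.float64),B.astype(np.float64),cv2.createHanningWindow(A.shape[::-1],cv2.CV_64F)),np.abs(A-B).mean().round(2))
E
```

```text
21.6 hook [0.616  0.0731 0.2169] along 123.02 out -1.55 F 1.9 Fslope -0.1 f [ 1.6  0.1 -1.1] M [-0.08  0.35 -0.  ]
[0.03 0.23 0.05]
top px per mm slope [0.05679369 0.24383616]
left (np.int64(201), np.int64(157), np.int64(237), np.int64(174)) ((-0.30696242052098555, -0.0810737691504162), 0.8268358107994132) 2.78
right (np.int64(260), np.int64(147), np.int64(294), np.int64(164)) ((-0.6843239530020142, 0.055350249055452494), 0.7502713019058613) 3.01
pane (np.int64(196), np.int64(119), np.int64(290), np.int64(166)) ((-0.7121736006954436, -0.10796931002978383), 0.9411692963187787) 2.71
scene px per mm slope [-0.16583692  0.18952356]
left (np.int64(310), np.int64(177), np.int64(321), np.int64(201)) ((-0.05189661530133982, 0.004087079237685032), 0.9784607355343086) 2.84
right (np.int64(309), np.int64(207), np.int64(320), np.int64(233)) ((0.2608309094838086, 0.650650204443977), 1.1570589431618585) 5.0
pane (np.int64(314), np.int64(159), np.int64(338), np.int64(225)) ((0.26669979198746496, -0.07437625510068813), 0.8780500895888801) 3.52
```

```bash
python3 - <<'E'
from h import *
def pc(a,b,r):
    u0,v0,u1,v1=r;A,B=a[v0:v1,u0:u1],b[v0:v1,u0:u1]
    return np.round(cv2.phaseCorrelate(A.astype(np.float64),B.astype(np.float64),cv2.createHanningWindow(A.shape[::-1],cv2.CV_64F))[0],3)
def ecc(a,b,r):
    u0,v0,u1,v1=r;W=np.eye(2,3,dtype=np.float32)
    try: return cv2.findTransformECC(a[v0:v1,u0:u1].astype(np.float32),b[v0:v1,u0:u1].astype(np.float32),W,cv2.MOTION_TRANSLATION,(3,200,1e-6),None,3)[1][:,2].round(3)
    except Exception as e: return "x"
R={"top":{"reel":(145,235,200,285),"roof":(150,30,310,100),"bottom_front":(190,165,310,190),"battery":(390,180,445,230),"rail":(196,119,290,166),"railL":(196,150,236,175),"railR":(256,145,296,166)},
"scene":{"reel":(240,175,285,210),"lockerroof":(350,125,405,170),"box":(315,310,385,400),"sash":(322,150,345,215)}}
for c in R:
    a,b=[np.load(f"{c}_{k}.npy").mean(2) for k in("loaded","free")]
    for n,r in R[c].items(): print(c,n,pc(a,b,r),ecc(a,b,r))
E
```

```text
top reel [ 0.088 -0.176] [0.002 0.003]
top roof [ 0.073 -0.005] [-0.    -0.004]
top bottom_front [-0.016  0.231] [-0.05  -0.086]
top battery [ 0.024 -0.044] [ 0.    -0.007]
top rail [-0.712 -0.108] [-0.221 -0.317]
top railL [-0.215  0.137] [-0.218 -0.261]
top railR [ 0.04  -0.172] [-0.395 -0.189]
scene reel [ 0.751 -0.604] [ 0.226 -0.427]
scene lockerroof [-0.036  0.545] [-0.003  0.002]
scene box [-0.022  0.006] [0.001 0.003]
scene sash [0.459 0.06 ] [ 0.261 -0.215]
```

ECC on static regions is good to 0.005 px. On easing off, the sash came back only about 1.3 mm (from the stop at 0.121 to about 0.1197), so it is latched. Now I centre the hook in the eye and withdraw it sideways.

Call:
drive_tool --moves '[{"hand": 10,"dp": [1.1,0.2,2.7],"turn": [0,0,0]},{"hand": 10,"dp": [2.2,0.4,5.4],"turn": [0,0,0]},{"hand": 10,"dp": [3.2,0.6,8],"turn": [0,0,0]},{"hand": 10,"dp": [4.3,0.9,10.7],"turn": [0,0,0]},{"hand": 10,"dp": [4.3,0.9,10.7],"turn": [0,0,0]},{"hand": 10,"dp": [4.3,0.9,10.7],"turn": [0,0,0]}]' --squeeze 60

```text
clock: 22.6
eef_pos: [0.4926, 0.032, 0.0935]
tcp_rot: [-0.018, 0.98, 0.1, 0.173]
wrist_force: [0.1, 0.2, -2.7]
opening: 0.251
gripper_force: 59.9
```

```bash
python3 st.py
```

```text
22.6 hook [0.6214 0.0738 0.2296] along 109.33 out 0.13 F 1.3 Fslope -0.5 f [ 0.6  0.6 -0.9] M [-0.06  0.36 -0.03]
[-0.    0.02  0.03]
```

Call:
drive_tool --moves '[{"hand": 10,"dp": [-1,-0.2,-1.8],"turn": [0,0,0]},{"hand": 10,"dp": [-0.2,-4.2,-1.8],"turn": [0,0,0]},{"hand": 10,"dp": [0.6,-8.2,-1.8],"turn": [0,0,0]},{"hand": 10,"dp": [1,-10,-1.8],"turn": [0,0,0]},{"hand": 10,"dp": [1,-10,-1.8],"turn": [0,0,0]}]' --squeeze 60

```text
clock: 23.1
eef_pos: [0.4937, 0.0215, 0.0917]
tcp_rot: [-0.018, 0.98, 0.1, 0.173]
wrist_force: [0.5, -0.5, -1.7]
opening: 0.25
gripper_force: 59.9
```

Call:
drive_tool --moves '[{"hand": 10,"dp": [0.6,-3,0],"turn": [0,0,0]},{"hand": 10,"dp": [1.2,-6,0],"turn": [0,0,0]},{"hand": 10,"dp": [1.8,-9,0],"turn": [0,0,0]},{"hand": 10,"dp": [2.4,-12,0],"turn": [0,0,0]},{"hand": 10,"dp": [2.4,-12,0],"turn": [0,0,0]}]' --squeeze 60

```text
clock: 23.6
eef_pos: [0.4961, 0.0096, 0.0917]
tcp_rot: [-0.018, 0.98, 0.1, 0.173]
wrist_force: [0.7, 0.3, -2.5]
opening: 0.251
gripper_force: 59.9
```

Call:
drive_tool --moves '[{"hand": 10,"dp": [2,-10,0],"turn": [0,0,0]},{"hand": 10,"dp": [4,-20,0],"turn": [0,0,0]},{"hand": 10,"dp": [6,-30,0],"turn": [0,0,0]},{"hand": 10,"dp": [-10,-34,5],"turn": [0,0,0]},{"hand": 10,"dp": [-40,-45,20],"turn": [0,0,0]},{"hand": 10,"dp": [-60,-70,50],"turn": [0,0,0]},{"hand": 10,"dp": [-60,-100,80],"turn": [0,0,0]},{"hand": 10,"dp": [-60,-110,80],"turn": [0,0,0]}]' --squeeze 60

```text
clock: 24.4
eef_pos: [0.4383, -0.1046, 0.177]
tcp_rot: [-0.013, 0.979, 0.099, 0.177]
wrist_force: [0.1, 0.0, -0.9]
opening: 0.253
gripper_force: 59.9
```

```bash
python3 snap.py after; python3 - <<'E'
from h import *
def ecc(a,b,r):
    u0,v0,u1,v1=r;W=np.eye(2,3,dtype=np.float32)
    try: return cv2.findTransformECC(a[v0:v1,u0:u1].astype(np.float32),b[v0:v1,u0:u1].astype(np.float32),W,cv2.MOTION_TRANSLATION,(3,200,1e-6),None,3)[1][:,2].round(3)
    except Exception as e: return "x"
R={"top":{"rail":(196,119,290,166),"railL":(196,150,236,175)},"scene":{"sash":(322,150,345,215)}}
for c in R:
    for k in("loaded","free"):
        a,b=[np.load(f"{c}_{k}.npy").mean(2) for k in(k,"after")]
        for n,r in R[c].items(): print(c,k,n,ecc(a,b,r))
    robot.place_of
for c in("top","scene"): print(c,[(np.round(d["at"],4).tolist(),round(d["score"],2)) for d in robot.place_of(c,"eye")[:1]])
t=np.load("top_after.npy")[100:200,180:310,::-1];s=np.load("scene_after.npy")[140:240,285:385,::-1]
o=np.zeros((400,800,3),np.uint8);o[:308,:400]=cv2.resize(np.clip((t-10)*1.5,0,255),(400,308),interpolation=2);o[:,400:]=cv2.resize(np.clip((s-10)*1.5,0,255),(400,400),interpolation=2)
cv2.imwrite("pics/after.png",o);s=robot.sense();print(s["clock"],s["eef_pos"])
E
```

```text
top loaded rail [-0.26  -0.313]
top loaded railL [-0.214 -0.256]
top free rail [-0.027  0.002]
top free railL [-0.007 -0.002]
scene loaded sash [ 0.271 -0.202]
scene free sash [-0.    -0.001]
top [([0.6194, 0.0737, 0.2266], 0.71)]
scene [([0.6145, 0.0689, 0.2251], 0.76)]
24.9 [ 0.43568981 -0.0990757   0.17069892]
```

View pics/after.png

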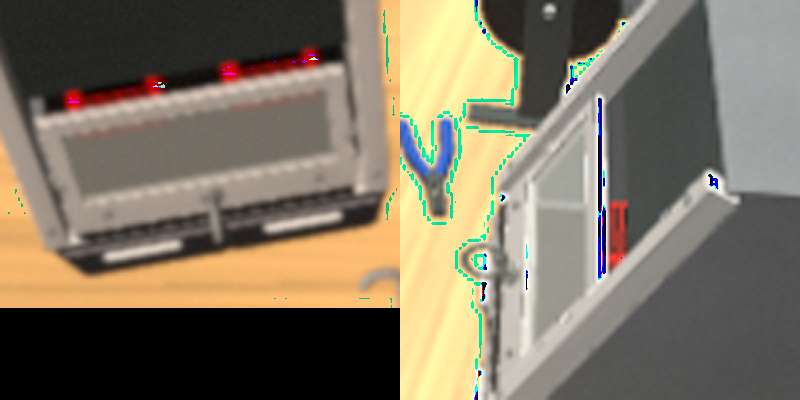

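The sash is down. The rail sits on the sill with the eye at z≈0.225, and its position is unchanged (≤0.03 px) since the load came off. Now I return the pole.

```bash
cat > back.py <<'E'
from h import *
import sys
s=robot.sense();T=np.array([.4582,-.2511,.0434+float(sys.argv[1])])
print(s["clock"],"dp",((T-s["eef_pos"])*1e3).round(1),"turn",np.degrees((Rg*q(s).inv()).as_rotvec()).round(2),s["wrist_force"].round(1))
E
python3 back.py .12
```

```text
24.9 dp [  22.5 -152.    -7.3] turn [ -0.19  20.04 -22.56] [ 0.5  0.4 -1.7]
```

Call:
drive_tool --moves '[{"hand": 10,"dp": [-10,-40,0],"turn": [0,6,-7]},{"hand": 10,"dp": [-5,-80,0],"turn": [0,12,-14]},{"hand": 10,"dp": [5,-120,0],"turn": [-0.1,18,-20]},{"hand": 10,"dp": [22.5,-152,-5],"turn": [-0.2,20,-22.6]},{"hand": 10,"dp": [22.5,-152,-7],"turn": [-0.2,20,-22.6]},{"hand": 10,"dp": [22.5,-152,-7],"turn": [-0.2,20,-22.6]},{"hand": 10,"dp": [22.5,-152,-7],"turn": [-0.2,20,-22.6]},{"hand": 10,"dp": [22.5,-152,-7],"turn": [-0.2,20,-22.6]}]' --squeeze 60

```text
clock: 25.7
eef_pos: [0.4581, -0.2511, 0.1652]
tcp_rot: [0.001, 0.995, -0.097, 0.001]
wrist_force: [0.1, -0.9, -2.3]
opening: 0.253
gripper_force: 59.9
```

```bash
python3 back.py .12; python3 - <<'E'
from h import *
s=robot.sense();print("hook pred",(s["eef_pos"]+q(s).apply(OFF)).round(4))
for c in("top","scene"):
    robot.camera(c)
    for n in ["hook","pole"]:
        print(c,n,[(np.round(d["at"],4).tolist(),round(d["score"],2)) for d in robot.place_of(c,n)[:1]])
E
```

```text
25.7 dp [ 0.1 -0.  -1.8] turn [0.16 0.14 0.03] [ 0.1 -0.9 -2.3]
hook pred [ 0.6305 -0.2695  0.2475]
top hook [([0.6335, -0.2679, 0.2468], 0.45)]
top pole [([0.386, -0.0558, 0.0052], 0.44)]
scene hook []
scene pole [([0.4612, -0.2561, 0.1842], 0.57)]
```

Call:
drive_tool --moves '[{"hand": 10,"dp": [0,0,-30],"turn": [0.2,0.1,0]},{"hand": 10,"dp": [0,0,-60],"turn": [0.2,0.1,0]},{"hand": 10,"dp": [0,0,-85],"turn": [0.2,0.1,0]},{"hand": 10,"dp": [0,0,-97],"turn": [0.2,0.1,0]},{"hand": 10,"dp": [0,0,-106],"turn": [0.2,0.1,0]},{"hand": 10,"dp": [0,0,-112],"turn": [0.2,0.1,0]},{"hand": 10,"dp": [0,0,-112],"turn": [0.2,0.1,0]}]' --squeeze 60

```text
clock: 26.7
eef_pos: [0.4586, -0.2521, 0.0527]
tcp_rot: [-0.001, 0.995, -0.097, -0.0]
wrist_force: [0.1, 0.4, -2.0]
opening: 0.251
gripper_force: 59.9
```

```bash
python3 back.py 0
```

```text
26.7 dp [-0.4  1.  -9.3] turn [-0.06 -0.02  0.08] [ 0.1  0.4 -2. ]
```

Call:
drive_tool --moves '[{"hand": 10,"dp": [-0.4,0.8,-3],"turn": [0,0,0]},{"hand": 10,"dp": [-0.4,0.8,-6],"turn": [0,0,0]},{"hand": 10,"dp": [-0.4,0.8,-8],"turn": [0,0,0]},{"hand": 10,"dp": [-0.4,0.8,-8.7],"turn": [0,0,0]},{"hand": 10,"dp": [-0.4,0.8,-8.7],"turn": [0,0,0]}]' --squeeze 60

```text
clock: 27.2
eef_pos: [0.458, -0.2512, 0.0439]
tcp_rot: [-0.001, 0.995, -0.097, -0.0]
wrist_force: [-0.5, 0.3, -1.7]
opening: 0.249
gripper_force: 59.9
```

```bash
python3 back.py 0
```

```text
27.2 dp [ 0.2  0.1 -0.5] turn [-0.07 -0.03  0.08] [-0.5  0.3 -1.7]
```

Call:
drive_tool --moves '[{"hand": 10,"dp": [0,0,-0.5],"turn": [0,0,0]},{"hand": 10,"dp": [0,0,-1],"turn": [0,0,0]},{"hand": 10,"dp": [0,0,-1],"turn": [0,0,0]}]' --squeeze 60

```text
clock: 27.5
eef_pos: [0.4582, -0.2514, 0.0434]
tcp_rot: [-0.0, 0.995, -0.097, -0.0]
wrist_force: [-1.4, 1.3, 2.7]
opening: 0.253
gripper_force: 59.9
```

Call:
drive_tool --moves '[{"hand": 24,"dp": [0,0,0],"turn": [0,0,0]},{"hand": 28,"dp": [0,0,0],"turn": [0,0,0]},{"hand": 35,"dp": [0,0,0],"turn": [0,0,0]},{"hand": 50,"dp": [0,0,0],"turn": [0,0,0]},{"hand": 70,"dp": [0,0,0],"turn": [0,0,0]},{"hand": 94,"dp": [0,0,0],"turn": [0,0,0]},{"hand": 94,"dp": [0,0,0],"turn": [0,0,0]},{"hand": 94,"dp": [0,0,0],"turn": [0,0,0]}]' --squeeze 3

```text
clock: 28.3
eef_pos: [0.458, -0.2512, 0.0429]
tcp_rot: [-0.001, 0.995, -0.097, -0.0]
wrist_force: [-0.5, -0.1, -0.7]
opening: 0.763
gripper_force: 0.0
```

Lift clear and check.

Call:
drive_tool --moves '[{"hand": 94,"dp": [0,0,0],"turn": [0,0,0]},{"hand": 94,"dp": [0,0,20],"turn": [0,0,0]},{"hand": 94,"dp": [0,0,60],"turn": [0,0,0]},{"hand": 94,"dp": [0,0,110],"turn": [0,0,0]},{"hand": 94,"dp": [-40,0,160],"turn": [0,0,0]},{"hand": 94,"dp": [-80,-30,180],"turn": [0,0,0]},{"hand": 94,"dp": [-80,-80,180],"turn": [0,0,0]},{"hand": 94,"dp": [-80,-120,180],"turn": [0,0,0]}]'

```text
clock: 29.1
eef_pos: [0.3775, -0.373, 0.2258]
tcp_rot: [0.002, 0.995, -0.097, 0.001]
wrist_force: [0.6, -0.5, 1.0]
opening: 0.998
gripper_force: 0.0
```

```bash
python3 snap.py end; python3 - <<'E'
from h import *
def ecc(a,b,r):
    u0,v0,u1,v1=r;W=np.eye(2,3,dtype=np.float32)
    try: return cv2.findTransformECC(a[v0:v1,u0:u1].astype(np.float32),b[v0:v1,u0:u1].astype(np.float32),W,cv2.MOTION_TRANSLATION,(3,200,1e-6),None,3)[1][:,2].round(3)
    except Exception as e: return "x"
for c,R in {"top":{"rail":(196,119,290,166),"pole":(340,168,388,285),"hook":(365,170,388,200),"screwdriver":(250,198,272,275),"spanner":(266,236,324,284),"battery":(390,180,445,230)},"scene":{"sash":(322,150,345,215),"pole":(195,285,290,335),"hook":(262,298,290,322)}}.items():
    b=np.load(f"{c}_end.npy").mean(2);a0=cv2.imread(f"pics/{c}0.png").astype(np.float32).mean(2)
    for n,r in R.items():
        a=np.load(f"{c}_after.npy").mean(2) if n in("rail","sash") else a0
        print(c,n,ecc(a,b,r))
    for n in["pole","hook","rest_axis"]: print(c,n,[(np.round(d["at"],3).tolist(),round(d["score"],2)) for d in robot.place_of(c,n)[:1]])
s=robot.sense();print(s["clock"],s["eef_pos"],s["wrist_force"])
E
```

```text
top rail [ 0.023 -0.009]
top pole [ 0.017 -0.013]
top hook [-0.239  0.237]
top screwdriver [-0.002  0.006]
top spanner [0.021 0.009]
top battery [0.011 0.003]
top pole [([0.458, -0.251, 0.06], 0.81)]
top hook [([0.636, -0.272, 0.124], 0.9)]
top rest_axis [([0.458, -0.249, 0.068], 0.72)]
scene sash [ 0.003 -0.007]
scene pole [0.002 0.004]
scene hook [-0.151 -0.143]
scene pole [([0.459, -0.256, 0.064], 0.55)]
scene hook [([0.633, -0.272, 0.123], 0.65)]
scene rest_axis [([0.321, -0.414, -0.001], 0.73)]
29.8 [ 0.37821665 -0.37083682  0.22296749] [-0.79805633  0.58546317  0.37612027]
```

```bash
python3 -c "
from cell import robot
print(robot.finish_job())"
```

```text
the job is handed in; nothing more can be done
None
```

The sash is closed and, by force and camera evidence, latched at about 0.1197 m; the pull hook is back in its rest within about 1 mm, the things I checked (screwdriver, spanner, battery) haven't moved, peak measured load on the locker was about 20 N, and the job was handed in at about 30 s.

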